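# Hold the amber reference cell in the beam of the lamp-check rail

### The arm

A 7-joint arm with a two-finger parallel gripper is mounted at the origin on the work surface. World frame = base frame: x ahead of the robot, y to its left, z up, the work surface at z = 0. Lengths are in m, angles in rad, forces in N, time in s.
With the tool pointing down it reaches from about 0.35 to 0.9 m from the base axis. Payload 8.1 kg.
Tool frame: the origin (TCP) lies at the very end of the fingers, on their centre line; the grasp point (between the pads) lies 19 mm behind it (manip.pinch_z is the distance from the TCP to the grasp point, in m); z points along the fingers, y is the direction in which the jaws open and shut (so a half turn about z gives the same grasp; the last joint's range is limited). The gripper opens to 85 mm and grips with 20 to 120 N. Pads are 22 mm wide; open, the fingers measure 114 mm over their backs; the gripper's body (76 mm by 85 mm) begins 54 mm behind the grasp point. The pads swing forward as they close: fully open they stand 13 mm farther back than shut.
Start: joints at [1.111, 0.434, 0.025, 1.573, -0.012, 1.134, -0.075], TCP at [0.218, -0.586, 0.231] pointing down, gripper open.
Joint ranges: [-2.62, 2.62], [-0.44, 2.09], [-1.27, 1.32], [0.08, 2.57], [-1.32, 4.46], [0.12, 2], [-2.74, 2.74]. Speed limits (rad/s): [2.22, 2.22, 3.01, 3.01, 3.14, 3.14, 3.14].

### API

Orientations are given as a rotation vector (axis times angle).
In Python, from bench import manip, inverse_kinematics, monitor, read_camera gives the robot as it stands. Calls block until the motion is done:
- manip.goto(position, orientation): joint-space move of the TCP to a pose.
- manip.line_to(position, feed=0.15, orientation=None): straight line of the TCP; orientation=None keeps the orientation; feed is the mean speed in m/s.
- manip.movej(angles): joint-space move.
- manip.gripper_to(opening): opening from 0.0 (shut) to 1.0 (fully open); the grip force is fixed at half the most; returns when the fingers have stopped.
- manip.dwell(seconds).
- inverse_kinematics(position, orientation): joint angles nearest the present ones, or None.
- monitor.get_state(): the state.
- read_camera(name): name is "side" or "top" or "wrist"; returns a dict with "image" (384x512x3 uint8, red, green, blue), "depth" (384x512 float32, m along the optical axis (not along the pixel's ray), 0 where there is no reading), "fx", "fy", "cx", "cy" (pixels), "dist" ([k1, k2, p1, p2, k3] as OpenCV has them; the pictures are not rectified), "rvec" (rotation vector, rad) and "tvec" (3), from world to camera coordinates, as OpenCV has them; the wrist camera has in their place "hand_eye" (4x4, takes a point from camera to tool coordinates, whose origin is the TCP and whose axes are the flange's). Camera axes: x right, y down, z forward; pixel columns grow to the right and rows downward; lengths in m; the calibration is good to about 2 mm. A picture is of the moment at which its call begins: read the wrist's pose just before it.
A pose or a line that the arm cannot do raises manip.Unreachable and nothing moves.
- manip.hand_in(): hands the job in, once; it reports no verdict.
The state is a dict: "time_s": time; "joint_positions": joint angles; "joint_velocities": joint speeds; "joint_efforts": joint torques, N m; "eef_pos": TCP position; "ee_rot": TCP orientation; "force": force on the tool from outside, world axes, zero at the start; "ft_torque": the same for the moment, N m; "opening": opening from 0.0 (shut) to 1.0 (fully open).
Only numpy, scipy, OpenCV 4.12 (cv2) and the standard library are available. Lean on these libraries where they do the work, as an engineer would, in place of code of your own. Each camera call takes 0.05 s, during which the arm holds its last target. There are 200 camera calls.

### The job

Get the lamp-check rail ready by pushing the blue lens carrier along it, towards the lamp, until it clicks home in the middle station. Then pick the amber cell out of the rack by its two frosted faces only, never letting the gripper touch its clear windows, and hold it upright in the beam, about midway between lens and detector, with its windows square to the beam so that the light passes through the middle of it. Finish while still holding the cell there; leave the other cells and the things standing around the rail and rack as they are.

Things in the scene. Friction and masses are not known exactly. Their poses are not given: they have to be found in the camera images.
- lens_carrier (a joint): Position (m) of the blue lens carrier along the rail; grows towards the white lamp head. Sprung ball detents at 0.015 (parking), 0.105 (middle station, the one wanted) and 0.140; end stops at 0 and 0.150. Starts between 0 and 0.045. Within about 5 mm of a notch the ball draws the carrier in by itself; sliding takes under 1 N, leaving a notch about 5 N.
- carrier_push_face (a point): Centre of the flat end face of the carrier's blue saddle that looks away from the lamp: the face to push, 64 x 24 mm, centre 47 mm above the table. Axes: x across the rail, y along it to the lamp, z up. Saddle 60 mm long (y), top 59 mm up; on it, 45 mm beyond this face, the lens mount, a black ring 46 mm across, top 118 mm up.
- next_station (a point): Middle station: where the centre of the saddle (30 mm beyond its push face, marked by a red pointer on each flank) stands when clicked home; on the rail's centre line, 47 mm above the table. Axes as beam_mid. White lines on the black base plate beside the rail mark the three stations.
- beam_mid (a point): Point on the beam axis, 95 mm above the table, where the cell is to be held: midway between the detector's window and the lens once the carrier is at the middle station (about 104 mm to either). Axes: x across the beam, y along the beam from detector towards lamp, z up.
- detector_window (a point): Centre of the round dark window of the grey detector head (52 mm wide and high, 46 mm long, top 121 mm above the table), 104 mm from beam_mid towards -y. Axes as beam_mid; the head lies on the -y side of this point.
- amber_cell_center (a point): Centre, half-way up, of the amber glass cell with orange stopper: 20 mm across x (between its white frosted faces, to be gripped), 30 mm along y (between its clear windows, where light passes), 55 mm high with the 5 mm stopper; about 75 g. Stands in any of the rack's three wells, its centre 22.5 mm above the rack's top.
- amber_windows: The two clear windows of the amber cell, not to be touched: its end faces 30 mm apart along y, 16 mm wide. Origin: centre of the cell's underside, axes as amber_cell_center.
- rack: White plastic rack, 60 x 190 x 40 mm (x, y, z), fixed; origin at the centre of its underside. Three wells 5 mm deep along its y at -55, 0 and 55 mm, 1 mm of play round a cell. Cells stand with windows facing along the row and frosted faces along the rack's x, so fingers go down on either side of the row.
- bench: The lamp-check rail as a whole, fixed; origin at the middle of the underside of its black base plate (100 x 460 x 12 mm), y along the rail to the lamp, z up. Rail 44 mm wide, top 34 mm up. White lamp head, 54 mm round, top 123 mm up, begins 134 mm from the origin along y; the detector is at the other end.
- blue_cell_center (a point): Centre of the blue cell (same size, blue stopper) in another well of the rack: leave it.
- green_cell_center (a point): Centre of the green cell (same size, green stopper) in another well of the rack: leave it.
- cleaner_bottle: Small brown lens-cleaner bottle, 36 mm round, 58 mm high, standing near an end of the rack; origin under its centre.
- dust_cap: Black lens dust cap, 38 mm round, 12 mm high, lying in front of the rail; origin under its centre.
- water_bottle: Water bottle, 64 mm round, 205 mm high; origin under its centre.
- trocar: Green trocar sleeve standing on its head, 34 mm round, 110 mm high; origin under its centre.
- suture_board: White suture practice board with clips, 150 x 200 mm, about 36 mm high; origin under its centre.
Mind the look-alikes: they are no part of the job. Leave any red look-alike of the part that bears amber_cell_center alone.

How it is judged:
On the way, in this order (a step that is already met when the one before it is completed fails the run):
1. the lens carrier stands clicked home in the middle station, within 2.5 mm, at rest, while the amber cell is still in the rack (value of joint lens_carrier between 0.1025 and 0.1075 m and velocity of joint lens_carrier between -0.004 and 0.004 m/s and distance of amber_cell_center from where it was at the start of the episode below 0.015 m), for 0.3 s.
2. the amber cell is lifted clear of the rack in the fingers (height (world z) of amber_cell_center above 0.085 m and contact force between amber_cell and the fingers above 1 N), for 0.2 s.
At the end, for the whole second after the job is handed in: Lens carrier in the middle station within 2.5 mm; amber cell gripped, at rest, clear of the rail, its centre within 5 mm of the beam axis sideways, 10 mm in height and 50 mm of beam_mid along the beam, upright and square to the beam within 8 degrees (value of joint lens_carrier between 0.1025 and 0.1075 m and x of amber_cell_center in the frame of beam_mid between -0.005 and 0.005 m and y of amber_cell_center in the frame of beam_mid between -0.05 and 0.05 m and z of amber_cell_center in the frame of beam_mid between -0.01 and 0.01 m and angle between the y axis of amber_cell_center and the y axis of beam_mid, either way round below 0.14 rad and angle between amber_cell_center's own z axis and vertical below 0.14 rad and linear speed of amber_windows below 0.02 m/s and contact force between amber_cell and the fingers above 1 N and contact force between amber_cell and bench below 0.1 N); the arm keeps its last pose, push and grip.
It fails at once if the gripper touches the clear windows of the amber cell (more than 0.3 N) (contact force between amber_windows and the fingers above 0.3 N or contact force between amber_windows and the arm above 0.3 N).
It fails at once if another cell is moved by more than 10 mm (distance of any of blue_cell_center, green_cell_center from where it was at the start of the episode above 0.01 m).
It fails at once if something lying near the rail or rack is moved by more than 25 mm (distance of any of cleaner_bottle, dust_cap, water_bottle, trocar, suture_board from where it was at the start of the episode above 0.025 m).
It also fails if it takes over 54 s, if anything falls off the work surface, if the arm or the gripper's body presses on something with over 40 N, if the wrist force passes 120 N, or if a joint passes its speed limit or range.

## Working session

There is one attempt and no reset: what is moved stays moved. The work goes in short steps, each a Python script; the robot and the scene stay as the last script left them, time stands still between calls to the robot, and variables do not carry over. Pictures are saved under pics/ and viewed, about 8 in all and at most 12, crops included, and the job is handed in when it is done.

```bash
ls; mkdir -p pics; python3 - <<'E'
from bench import manip, monitor, read_camera
import cv2, pickle, numpy as np
s=monitor.get_state(); print(s["time_s"],s["eef_pos"],s["ee_rot"],s["opening"],manip.pinch_z)
for n in("top","side"):
    c=read_camera(n); pickle.dump(c,open(f"pics/{n}0.pkl","wb"))
    cv2.imwrite(f"pics/{n}0.png",cv2.resize(c["image"][:,:,::-1],(800,600)))
    print(n,c["fx"],c["fy"],c["cx"],c["cy"],c["dist"],c["rvec"],c["tvec"])
E
```

```text
pics
0.0 [ 0.21804814 -0.58517499  0.23052854] [-3.09024801e+00 -5.57037223e-01  6.80184746e-04] 0.9957446310106614 0.0187
top 450.7043382940839 450.7043382940839 264.55161527041247 194.6505187390327 [0.01141924 0.         0.         0.         0.        ] [ 2.12124598 -2.18022899  0.1316332 ] [0.00337173 0.58330267 1.2284711 ]
side 347.90089412943314 347.90089412943314 254.62423726450703 193.48734511468518 [-0.05782484  0.          0.          0.          0.        ] [ 0.37621421 -2.74797598  1.22220636] [0.54773122 0.20429644 0.76485374]
```

View pics/top0.png

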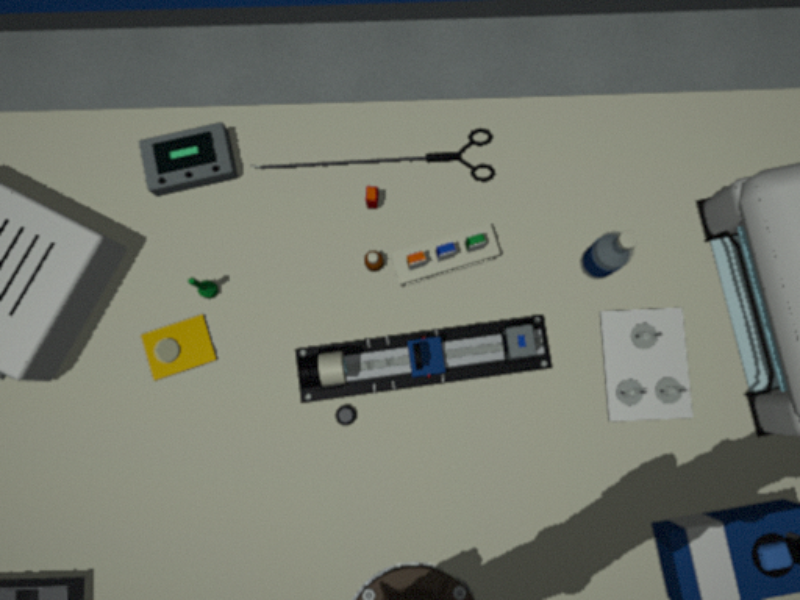

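View pics/side0.png

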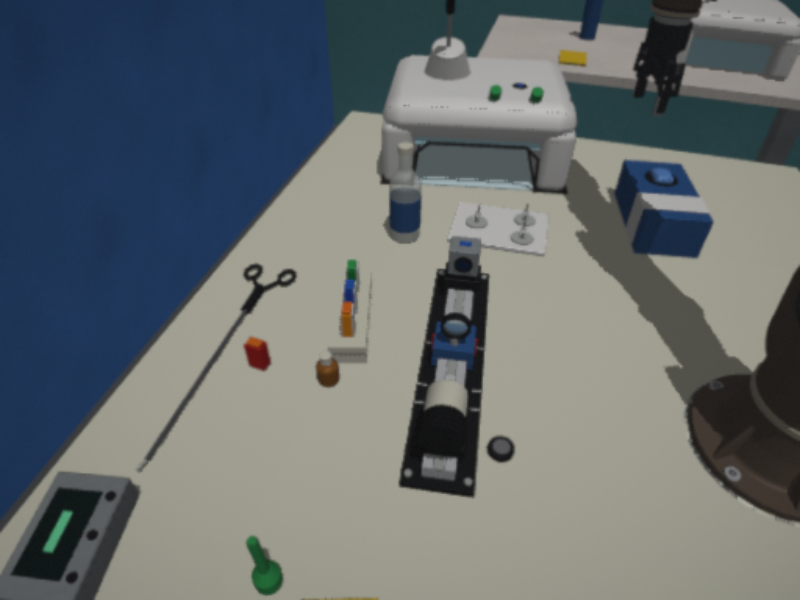

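The top view has the rail at about (300-550, 315-400), with the lamp on the left. The carrier is at (427,357), the detector at (522,340), and the rack at (450,255) with amber at (416,258), blue at (446,250) and green at (476,241). The red decoy is at (372,196) and the cleaner bottle at (374,260). The side view agrees with this layout. Next I'll get rough positions and then wrist-camera views.

```bash
cat > h.py <<'E'
import numpy as np, cv2, pickle
from scipy.spatial.transform import Rotation as R
def cam(c):  # -> K, dist, Rcw (cam->world), camera centre
    K=np.array([[c["fx"],0,c["cx"]],[0,c["fy"],c["cy"]],[0,0,1]])
    if "T" in c: return K,np.array(c["dist"]),c["T"][:3,:3],c["T"][:3,3]
    Rm=cv2.Rodrigues(np.array(c["rvec"]))[0]
    return K,np.array(c["dist"]),Rm.T,-Rm.T@np.array(c["tvec"]).ravel()
def rays(c,uv):
    K,d,Rw,o=cam(c)
    p=cv2.undistortPoints(np.array(uv,float).reshape(-1,1,2),K,d).reshape(-1,2)
    return o,(Rw@np.c_[p,np.ones(len(p))].T).T
def onz(c,uv,z):
    o,r=rays(c,uv); return o+r*((z-o[2])/r[:,2])[:,None]
def tri(obs):  # [(cam,uv)...] -> point, residual
    A=np.zeros((3,3));b=np.zeros(3);L=[]
    for c,uv in obs:
        o,r=rays(c,[uv]); r=r[0]/np.linalg.norm(r[0]); P=np.eye(3)-np.outer(r,r); A+=P;b+=P@o;L.append((o,P))
    x=np.linalg.solve(A,b); return x,[np.linalg.norm(P@(x-o)) for o,P in L]
def cloud(c):
    v,u=np.nonzero(c["depth"]>0); o,r=rays(c,np.c_[u,v]); K,d,Rw,_=cam(c)
    return np.c_[u,v],o+r*c["depth"][v,u][:,None]   # r has unit cam-z
def wrist(name):
    from bench import monitor,read_camera
    s=monitor.get_state(); c=read_camera("wrist")
    T=np.eye(4);T[:3,:3]=R.from_rotvec(s["ee_rot"]).as_matrix();T[:3,3]=s["eef_pos"]
    c["T"]=T@np.array(c["hand_eye"]); pickle.dump(c,open(f"pics/{name}.pkl","wb"))
    cv2.imwrite(f"pics/{name}.png",cv2.resize(c["image"][:,:,::-1],(800,600))); return c
def down(yaw): # tool z down, tool y (jaw) at angle yaw from world y
    return (R.from_euler("z",yaw)*R.from_euler("x",np.pi)).as_rotvec()
E
python3 - <<'E'
from h import *
c=pickle.load(open("pics/top0.pkl","rb"))
f=lambda l,z:print(z,onz(c,np.array(l)*.64,z).round(3).tolist())
f([(296,349),(545,316),(551,367),(301,402)],.012)
f([(416,257),(446,249),(476,240)],.09)
f([(410,357),(444,354),(507,342)],.059)
f([(345,414),(374,260),(372,196)],.0)
from bench import read_camera,manip,monitor
s=monitor.get_state()
print(np.array(read_camera("wrist")["hand_eye"]).round(3), R.from_rotvec(s["ee_rot"]).as_matrix().round(2))
E
```

```text
0.012 [[0.51, 0.204, 0.012], [0.558, -0.252, 0.012], [0.465, -0.258, 0.012], [0.414, 0.195, 0.012]]
0.09 [[0.659, -0.02, 0.09], [0.672, -0.072, 0.09], [0.686, -0.125, 0.09]]
0.059 [[0.487, -0.004, 0.059], [0.491, -0.064, 0.059], [0.509, -0.175, 0.059]]
0.0 [[0.39, 0.117, 0.0], [0.673, 0.059, 0.0], [0.796, 0.06, 0.0]]
[[ 0.001 -0.951 -0.309  0.08 ]
 [ 1.     0.001 -0.    -0.   ]
 [ 0.    -0.309  0.951 -0.142]
 [ 0.     0.     0.     1.   ]] [[ 0.94  0.35 -0.  ]
 [ 0.35 -0.94  0.  ]
 [-0.   -0.   -1.  ]]
```

```bash
python3 - <<'E'
from h import *
from bench import manip,monitor
p=monitor.get_state()["eef_pos"]
manip.line_to([p[0],p[1],.38],feed=.2)
manip.goto([.60,-.06,.36],down(.15)); c=wrist("w1"); print(c["fx"],c["cx"],c["cy"],c["dist"])
manip.goto([.66,-.13,.36],down(.15)); wrist("w2")
s=monitor.get_state();print(s["time_s"],s["eef_pos"],s["force"])
E
```

```text
271.1743858491717 256.68293105697876 191.54810038593956 [-0.03250282  0.          0.          0.          0.        ]
3.9167 [ 0.65995544 -0.13020293  0.35961849] [-0.07369365  0.43596162  0.06539578]
```

View pics/w1.png

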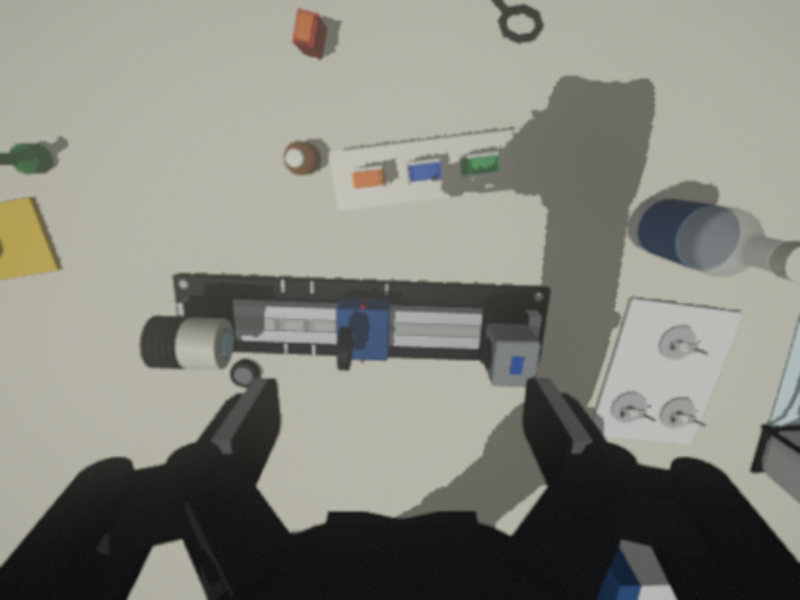

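View pics/w2.png

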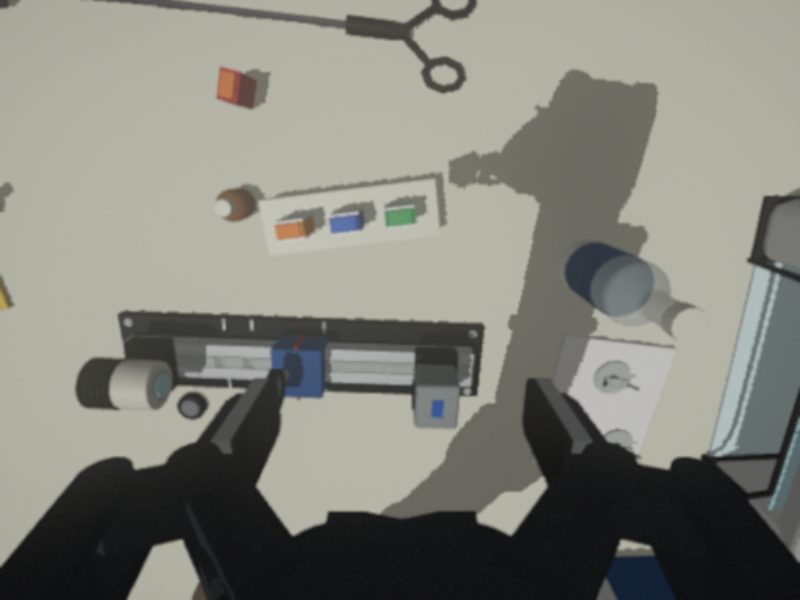

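Both wrist views show everything clearly. In w1 the stoppers are at (368,178), (425,171) and (483,163), the saddle is at (362,330), the detector at (515,355), and the station lines on the far strip at x≈282, 312 and 387, y≈287. Now I'll measure from both views and check against depth.

```bash
cat > meas.py <<'E'
from h import *
C={n:pickle.load(open(f"pics/{n}.pkl","rb")) for n in("w1","w2")}
# HSV ranges and window (800x600 px) per view
it={"amber":((3,90,90),(20,255,255),{"w1":(335,150,400,200),"w2":(265,205,320,250)}),
"blue":((105,90,60),(130,255,255),{"w1":(400,150,450,195),"w2":(322,200,372,240)}),
"green":((45,70,50),(85,255,255),{"w1":(452,140,510,185),"w2":(375,195,430,235)}),
"saddle":((100,90,40),(130,255,255),{"w1":(325,290,400,370),"w2":(262,330,340,405)})}
for k,(lo,hi,w) in it.items():
    obs=[]
    for n,c in C.items():
        hsv=cv2.cvtColor(c["image"],cv2.COLOR_RGB2HSV); m=cv2.inRange(hsv,lo,hi)
        x0,y0,x1,y1=[int(a*.64) for a in w[n]]; z=np.zeros_like(m); z[y0:y1,x0:x1]=m[y0:y1,x0:x1]
        v,u=np.nonzero(z); uv,P=cloud(c); D=np.full(m.shape+(3,),np.nan); D[uv[:,1],uv[:,0]]=P
        Q=D[v,u]; Q=Q[~np.isnan(Q[:,2])]; zt=np.percentile(Q[:,2],70); 
        hull=cv2.convexHull(np.c_[u,v].astype(np.float32))[:,0]
        T=Q[abs(Q[:,2]-zt)<.004]; r=cv2.minAreaRect((T[:,:2]*1000).astype(np.float32))
        obs.append((c,(u.mean(),v.mean())))
        print(k,n,len(u),"ztop",np.percentile(Q[:,2],[5,30,70,95]).round(4),"top rect c,size,ang",np.round(r[0],1),np.round(r[1],1),round(r[2],1))
    p,e=tri(obs); print("  tri",p.round(4),np.round(e,4))
def zone(c,w): # cloud inside window of 800px
    uv,P=cloud(c); a=uv/.64; s=(a[:,0]>w[0])&(a[:,0]<w[2])&(a[:,1]>w[1])&(a[:,1]<w[3]); return P[s]
P=zone(C["w1"],(480,310,545,390)); h=P[(P[:,2]>.114)]; print("det top",len(h),np.percentile(h[:,2],[5,50,95]).round(4),cv2.minAreaRect((h[:,:2]*1000).astype(np.float32)))
h=P[(P[:,2]>.03)]; print(np.histogram(h[:,2],8))
for n,c in C.items():
    g=cv2.cvtColor(c["image"],cv2.COLOR_RGB2GRAY)
    cv2.imwrite(f"pics/{n}c.png",0) if 0 else None
I=C["w1"]["image"][175:250,85:360,::-1]; J=C["w2"]["image"][190:280,65:320,::-1]
A=cv2.resize(I,None,fx=2.9,fy=2.9,interpolation=cv2.INTER_CUBIC);B=cv2.resize(J,None,fx=2.9,fy=2.9,interpolation=cv2.INTER_CUBIC)
o=np.zeros((A.shape[0]+B.shape[0],800,3),np.uint8);o[:A.shape[0],:A.shape[1]]=A;o[A.shape[0]:,:B.shape[1]]=B
cv2.imwrite("pics/crop.png",o); print(A.shape)
E
python3 meas.py
```

```text
amber w1 196 ztop [0.0822 0.0886 0.0897 0.0904] top rect c,size,ang [660.1 -18.6] [13.8 24.5] 14.6
amber w2 212 ztop [0.0536 0.0841 0.0897 0.0906] top rect c,size,ang [660.4 -19. ] [13.4 23.7] 14.5
  tri [ 0.6589 -0.0191  0.0671] [0.0007 0.0007]
blue w1 170 ztop [0.0828 0.0885 0.0897 0.0906] top rect c,size,ang [674.4 -71.7] [12.7 24.9] 8.8
blue w2 143 ztop [0.0847 0.0889 0.0898 0.0907] top rect c,size,ang [674.8 -72.3] [12.7 25. ] 14.5
  tri [ 0.6744 -0.0724  0.085 ] [0.0002 0.0002]
green w1 155 ztop [0.0821 0.0886 0.0898 0.0908] top rect c,size,ang [ 689.5 -124. ] [11.6 24.7] 12.8
green w2 156 ztop [0.0841 0.0888 0.0899 0.0907] top rect c,size,ang [ 689.2 -124.5] [12.8 24.5] 15.1
  tri [ 0.6893 -0.1252  0.0835] [0.0006 0.0006]
saddle w1 572 ztop [0.0573 0.0583 0.0591 0.06  ] top rect c,size,ang [489.4 -32.6] [60.6 55. ] 7.3
saddle w2 595 ztop [0.0572 0.0583 0.0593 0.0601] top rect c,size,ang [489.5 -33.3] [60.9 56.7] 7.0
  tri [ 0.4935 -0.0398  0.0602] [0.0004 0.0004]
det top 975 [0.1173 0.1208 0.3792] ((557.0867919921875, -164.17433166503906), (167.7199249267578, 58.099700927734375), 27.92112159729004)
(array([406, 513, 767,   0,   0,   0,   0,  98]), array([0.03069943, 0.07490448, 0.11910952, 0.16331456, 0.2075196 ,
       0.25172465, 0.29592969, 0.34013473, 0.38433978]))
(218, 798, 3)
```

View pics/crop.png

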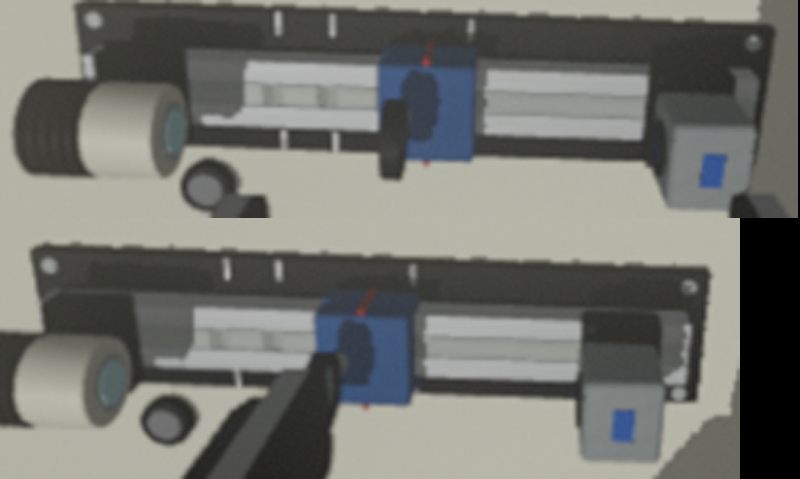

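```bash
cat > m2.py <<'E'
from h import *
C={n:pickle.load(open(f"pics/{n}.pkl","rb")) for n in("w1","w2")}
L={"w1":([(278,22),(332,25),(471,28)],[(284,139),(335,141)],0,(85,175)),"w2":([(227,51),(278,52),(413,53)],[],0,(65,190))}
pts={}
for n,(a,b,_,o) in L.items():
    pts[n]=[onz(C[n],np.array(q)/2.9+o,.012) if q else None for q in(a,b)]; print(n,[x.round(4).tolist() if x is not None else 0 for x in pts[n]])
rect=lambda q:[np.round(v,1) for v in cv2.minAreaRect((q[:,:2]*1000).astype(np.float32))]
for n,c in C.items():
    uv,P=cloud(c); g=c["image"].max(2)[uv[:,1],uv[:,0]]
    near=(P[:,0]>.38)&(P[:,0]<.6)&(P[:,1]>-.28)&(P[:,1]<.23)
    b=P[near&(abs(P[:,2]-.012)<.003)&(g<75)]; print(n,"base",len(b),np.median(b[:,2]).round(4),rect(b))
    d=P[near&(abs(P[:,2]-.121)<.003)&(P[:,1]<-.12)]; print(n,"det top",len(d),np.median(d[:,2]).round(4),rect(d))
    s=P[near&(abs(P[:,2]-.059)<.002)&(P[:,1]<.03)&(P[:,1]>-.1)]; print(n,"saddle",len(s),np.median(s[:,2]).round(4),rect(s))
    r=P[near&(abs(P[:,2]-.034)<.002)&(P[:,1]>-.16)&(P[:,1]<.08)]; print(n,"rail",len(r),np.median(r[:,2]).round(4),rect(r))
    k=P[(P[:,0]>.6)&(P[:,0]<.76)&(P[:,1]<.06)&(P[:,1]>-.2)&(abs(P[:,2]-.04)<.003)]; print(n,"rack",len(k),np.median(k[:,2]).round(4),rect(k))
    y=P[(abs(P[:,0]-.673)<.05)&(abs(P[:,1]-.06)<.05)&(P[:,2]>.045)&(P[:,1]>.04)];print(n,"bottle",len(y),y.mean(0).round(3),y[:,2].max())
E
python3 m2.py
```

```text
w1 [[[0.5181, 0.0713, 0.012], [0.5213, 0.0364, 0.012], [0.5326, -0.0533, 0.012]], [[0.4354, 0.0621, 0.012], [0.4392, 0.0275, 0.012]]]
w2 [[[0.5168, 0.0709, 0.012], [0.5212, 0.0367, 0.012], [0.534, -0.0531, 0.012]], 0]
w1 base 3864 0.0117 [array([469.3, -31.1]), array([139.4, 455.3]), np.float64(6.6)]
w1 det top 807 0.1207 [array([ 506.2, -191. ]), array([51.1, 45.5]), np.float64(5.7)]
w1 saddle 873 0.0586 [array([490.4, -32.2]), array([67.5, 58.4]), np.float64(5.9)]
w1 rail 2038 0.0337 [array([491.5, -40.3]), array([ 64.4, 241.1]), np.float64(2.8)]
w1 rack 3468 0.0395 [array([670.9, -55.6]), array([ 70.4, 228.1]), np.float64(11.7)]
w1 bottle 119 [0.668 0.056 0.057] 0.06044494721284199
w2 base 3554 0.0118 [array([467.1, -30.3]), array([142.3, 454.1]), np.float64(6.4)]
w2 det top 761 0.1208 [array([ 506. , -190.5]), array([52. , 45.2]), np.float64(7.9)]
w2 saddle 824 0.0588 [array([489.6, -33.3]), array([65.8, 58.6]), np.float64(9.1)]
w2 rail 1883 0.0338 [array([491.9, -40.1]), array([ 64.4, 242.2]), np.float64(3.0)]
w2 rack 3039 0.0395 [array([671., -55.]), array([ 70. , 227.6]), np.float64(12.2)]
w2 bottle 117 [0.669 0.056 0.056] 0.05947675981066136
```

```bash
cat > m3.py <<'E'
from h import *
import sys
yaw=.110; u=np.array([-np.sin(yaw),np.cos(yaw)]); x=np.array([np.cos(yaw),np.sin(yaw)])
for n in sys.argv[1:]:
    c=pickle.load(open(f"pics/{n}.pkl","rb")); uv,P=cloud(c); I=c["image"][uv[:,1],uv[:,0]].astype(int); g=I.max(1)
    S=P[:,:2]@u; X=P[:,:2]@x
    f=lambda t,m:print(n,t,m.sum(),"s",np.percentile(S[m],[2,50,98]).round(4),"x",np.percentile(X[m],[2,50,98]).round(4),"z",np.percentile(P[m,2],[2,50,98]).round(3)) if m.sum() else print(n,t,0)
    box=(X>.40)&(X<.56)&(S>-.30)&(S<.18)
    f("red",box&(I[:,0]>I[:,1]*1.6)&(I[:,0]>I[:,2]*1.5)&(I[:,0]>60))
    f("ring",box&(P[:,2]>.075)&(P[:,2]<.13)&(S>-.12)&(S<.04)&(X<.53)&(X>.44))
    f("saddletop",box&(abs(P[:,2]-.0588)<.0015)&(S>-.16)&(S<.04)&(I[:,2]>I[:,0]*1.5))
    f("dettop",box&(abs(P[:,2]-.1208)<.0015)&(S<-.18))
    f("lamp",box&(P[:,2]>.08)&(P[:,2]<.13)&(S>.02))
    f("white lines",box&(abs(P[:,2]-.012)<.002)&(g>120)&(S>-.15)&(S<.08)&(abs(X-.487)<.047))
    w=box&(abs(P[:,2]-.012)<.002)&(g>110)&(S>-.15)&(S<.08)&(X>.515)&(X<.532); print(np.sort(S[w]).round(3))
    w=box&(abs(P[:,2]-.012)<.003)&(g<80)&(X>.515); f("base far strip",w)
    f("rail top",box&(abs(P[:,2]-.0337)<.001)&(g>100)&(S<-.1)&(S>-.15))
E
python3 m3.py w1 w2
```

```text
w1 red 4 s [-0.0863 -0.0855 -0.0847] x [0.5151 0.5164 0.5177] z [0.056 0.057 0.058]
w1 ring 266 s [-0.0764 -0.0721 -0.065 ] x [0.4641 0.4874 0.504 ] z [0.077 0.112 0.118]
w1 saddletop 542 s [-0.1134 -0.0977 -0.0588] x [0.4537 0.4869 0.5121] z [0.057 0.059 0.06 ]
w1 dettop 725 s [-0.2659 -0.2442 -0.2241] x [0.4583 0.4842 0.506 ] z [0.119 0.121 0.122]
w1 lamp 1908 s [0.0523 0.0872 0.1288] x [0.46   0.4904 0.5083] z [0.086 0.115 0.123]
w1 white lines 57 s [-0.1322 -0.0201  0.0392] x [0.4408 0.5176 0.5296] z [0.01  0.012 0.014]
[-0.113 -0.113 -0.112 -0.111 -0.111 -0.111 -0.111 -0.111 -0.109 -0.109
 -0.109 -0.022 -0.022 -0.022 -0.022 -0.022 -0.022 -0.022 -0.022 -0.021
 -0.021 -0.02  -0.02  -0.02  -0.02  -0.02  -0.02  -0.018 -0.018 -0.018
 -0.018 -0.018  0.014  0.014  0.014  0.014  0.014  0.014  0.014  0.015
  0.015  0.015  0.015  0.015  0.016  0.016  0.018  0.018  0.018  0.018]
w1 base far strip 1896 s [-0.2873 -0.0861  0.1276] x [0.5153 0.5238 0.5315] z [0.01  0.012 0.013]
w1 rail top 269 s [-0.149  -0.1352 -0.1199] x [0.4604 0.4819 0.5034] z [0.033 0.034 0.035]
w2 red 5 s [-0.0869 -0.08
[... 264 characters left out ...]
0.2449 -0.2245] x [0.4586 0.4832 0.5055] z [0.12  0.121 0.122]
w2 lamp 1833 s [0.0525 0.085  0.1281] x [0.4611 0.492  0.5092] z [0.085 0.114 0.123]
w2 white lines 37 s [-0.1107  0.0133  0.0164] x [0.443  0.5227 0.5292] z [0.011 0.012 0.013]
[-0.111 -0.111 -0.111 -0.111 -0.109 -0.109 -0.108 -0.022 -0.021 -0.021
 -0.021 -0.021 -0.021 -0.021 -0.02  -0.019 -0.019 -0.019 -0.019 -0.018
  0.012  0.012  0.013  0.013  0.013  0.014  0.014  0.014  0.014  0.014
  0.015  0.015  0.016  0.016  0.016  0.016  0.016  0.017]
w2 base far strip 1755 s [-0.2874 -0.0874  0.1283] x [0.5153 0.5238 0.5315] z [0.01  0.012 0.014]
w2 rail top 259 s [-0.1499 -0.1346 -0.1193] x [0.4605 0.4818 0.5029] z [0.033 0.034 0.035]
```

```bash
cat >> h.py <<'E'
YAW=.108; U=np.array([-np.sin(YAW),np.cos(YAW)]); X=np.array([np.cos(YAW),np.sin(YAW)])
def railp(x,s,z): return np.r_[x*X+s*U,z]
E
sed -i 's/^yaw=.*//;s/@u/@U/;s/X=P\[:,:2\]@x/X_=0/' /dev/null
python3 - <<'E'
from h import *
from bench import *
print(np.round(monitor.get_state()["joint_positions"],2))
# x,s of rail centre in YAW frame from saddle/detector centres
for p in [(.4896,-.0333),(.5061,-.1907)]: print(np.dot(p,X),np.dot(p,U))
for sg in(1,-1):
    o=down(YAW+sg*np.pi/2)
    for q in (railp(.4822,-.145,.25),railp(.4822,-.07,.045)):
        j=inverse_kinematics(q,o); print(sg,None if j is None else np.round(j,2))
    j=inverse_kinematics([.660,-.019,.046],down(.265+sg*np.pi/2)); print(None if j is None else np.round(j,2))
E
```

```text
[ 0.34  0.49 -0.38  1.2   0.17  1.49 -1.44]
0.4831580144439753 -0.0858800505272052
0.48259570711869787 -0.24414152344614382
1 [ 0.67  0.31 -0.74  1.79  0.23  1.13 -0.05]
1 [ 0.41  0.56 -0.64  2.06  0.52  0.69 -0.47]
[ 0.35  0.78 -0.66  1.62  0.56  0.94 -0.23]
-1 [-0.54  0.25  0.77  1.88 -0.2   1.09 -2.72]
-1 [-0.62  0.58  0.77  2.14 -0.65  0.67 -2.44]
[-0.41  0.74  0.58  1.69 -0.51  0.86 -2.49]sed: couldn't edit /dev/null: not a regular file
```

```bash
python3 - <<'E'
from h import *
from bench import *
o=down(YAW+np.pi/2)
manip.goto(railp(.4829,-.143,.22),o); manip.gripper_to(0.0)
manip.line_to(railp(.4829,-.143,.045),feed=.12)
f=lambda:print(np.round(monitor.get_state()["time_s"],2),(np.array(monitor.get_state()["eef_pos"])[:2]@U).round(4),np.round(np.array(monitor.get_state()["force"])[:2]@U,2))
f()
manip.line_to(railp(.4829,-.120,.045),feed=.04); f()
manip.line_to(railp(.4829,-.072,.045),feed=.04); f()
wrist("w3")
E
cat > m4.py <<'E'
from h import *
import sys
n=sys.argv[1]; c=pickle.load(open(f"pics/{n}.pkl","rb")); uv,P=cloud(c); I=c["image"][uv[:,1],uv[:,0]].astype(int)
S=P[:,:2]@U; x=P[:,:2]@X
def f(t,m): print(t,m.sum(),*( [np.percentile(a[m],[1,50,99]).round(4) for a in(S,x,P[:,2])] if m.any() else []))
b=(abs(x-.483)<.05)&(S>-.16)&(S<.05)
f("saddletop",b&(abs(P[:,2]-.0588)<.002)&(I[:,2]>I[:,0]*1.4))
f("red",b&(I[:,0]>I[:,1]*1.6)&(I[:,0]>I[:,2]*1.5)&(I[:,0]>60))
f("ring",b&(P[:,2]>.08)&(P[:,2]<.125)&(abs(x-.483)<.03)&(I.max(1)<80)&(S>-.03))
f("lines",b&(abs(P[:,2]-.012)<.002)&(I.min(1)>110)&(S>-.04)&(S<0))
E
python3 m4.py w3
```

```text
7.52 -0.1431 0.34
8.25 -0.1198 0.11
9.6 -0.0719 -0.24
saddletop 6836 [-0.0578 -0.0402  0.0001] [0.4511 0.4823 0.5125] [0.057  0.0585 0.06  ]
red 92 [-0.0421 -0.0283 -0.0157] [0.4467 0.5154 0.5289] [0.0112 0.0561 0.103 ]
ring 6287 [-0.0197 -0.0126 -0.0083] [0.4613 0.4821 0.5023] [0.0809 0.1146 0.1182]
lines 121 [-0.0364 -0.0192 -0.0013] [0.4334 0.5265 0.5315] [0.0101 0.0117 0.0136]
```

View pics/w3.png

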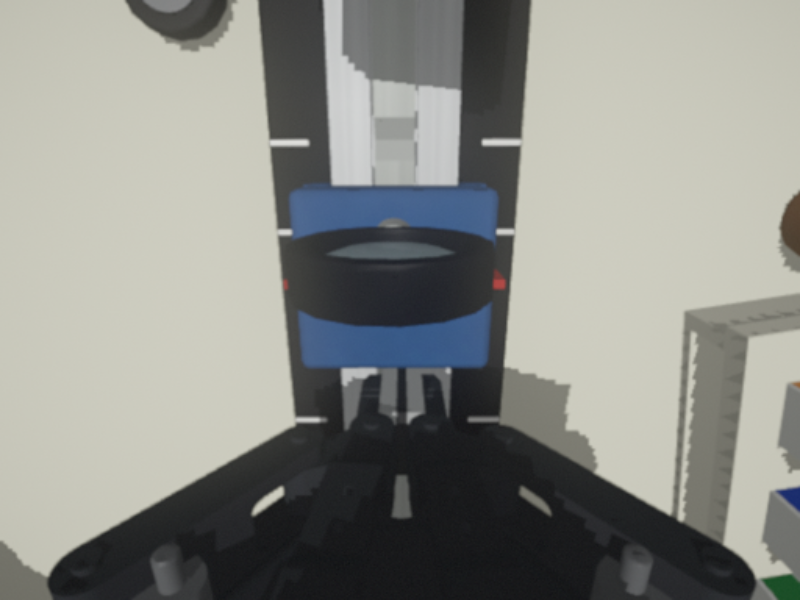

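The picture shows the saddle in line with its pusher, with the pointers at about (285,283) and (500,283). The middle lines are at row 232, so there are about 9 mm still to go.

```bash
python3 - <<'E'
from h import *
from bench import *
manip.line_to(railp(.4829,-.0650,.045),feed=.02); manip.dwell(.3)
s=monitor.get_state();print(s["time_s"],np.array(s["force"])[:2]@U); wrist("w4")
E
python3 m4.py w4
```

```text
10.45 -0.07828898063582594
saddletop 7344 [-0.0477 -0.0309  0.0101] [0.4511 0.4826 0.5124] [0.057  0.0585 0.0599]
red 92 [-0.0314 -0.0185 -0.0067] [0.4462 0.5153 0.5291] [0.0111 0.0563 0.1034]
ring 6338 [-0.0098 -0.0028  0.0017] [0.4614 0.482  0.5022] [0.0809 0.1148 0.1182]
lines 89 [-0.0388 -0.0191 -0.0033] [0.4332 0.5282 0.5314] [0.0101 0.0118 0.0134]
```

The carrier moved 3 mm further than the tool did, and its centre is now at s=-0.0186 against the line at -0.0191, so it has clicked home. Now I'll back off and look at the amber cell from above.

```bash
cat > m5.py <<'E'
from h import *
import sys
def amber(n):
    c=pickle.load(open(f"pics/{n}.pkl","rb")); uv,P=cloud(c); I=c["image"][uv[:,1],uv[:,0]]; H=cv2.cvtColor(I[None],cv2.COLOR_RGB2HSV)[0]
    m=(H[:,0]>3)&(H[:,0]<22)&(H[:,1]>100)&(H[:,2]>70)&(np.hypot(P[:,0]-.66,P[:,1]+.019)<.04)
    t=m&(abs(P[:,2]-.0897)<.002); r=cv2.minAreaRect((P[t,:2]*1e3).astype(np.float32)); print(n,t.sum(),np.percentile(P[m,2],[5,50,95]).round(4),np.round(r[0],1),np.round(r[1],1),r[2])
    a=P[t]; lo=np.percentile(a,[2,98],axis=0); 
    k=(H[:,1]<60)&(abs(P[:,2]-.0847)<.002)&(np.hypot(P[:,0]-.66,P[:,1]+.019)<.03); 
    k2=(abs(P[:,2]-.0875)<.004)&(np.hypot(P[:,0]-.66,P[:,1]+.019)<.03); r=cv2.minAreaRect((P[k2,:2]*1e3).astype(np.float32)); print("  body+stopper",k2.sum(),np.round(r[0],1),np.round(r[1],1),r[2])
if __name__=="__main__": [amber(n) for n in sys.argv[1:]]
E
python3 - <<'E'
from h import *
from bench import *
o=down(YAW+np.pi/2)
manip.line_to(railp(.4829,-.085,.045),feed=.08); manip.line_to(railp(.4829,-.085,.21),feed=.2)
wrist("w5")
manip.gripper_to(.8)
a=.265; q=down(a+np.pi/2)
manip.goto([.660,-.019,.19],q); wrist("w6")
u=np.array([-np.sin(a),np.cos(a)])
manip.line_to(np.r_[np.array([.660,-.019])-.05*u,.19],feed=.2); wrist("w7")
print(monitor.get_state()["time_s"])
E
python3 m4.py w5; python3 m5.py w6 w7
```

```text
13.8083
saddletop 2557 [-0.0475 -0.0244  0.0094] [0.4507 0.4821 0.5123] [0.0569 0.0585 0.0602]
red 23 [-0.0238 -0.0193 -0.0176] [0.4465 0.5137 0.5206] [0.0109 0.0564 0.0575]
ring 714 [-0.0101 -0.0045  0.0011] [0.4606 0.4816 0.5035] [0.1    0.1148 0.1183]
lines 46 [-0.0383 -0.0191 -0.0178] [0.4334 0.5218 0.5312] [0.0104 0.0117 0.0131]
w6 357 [0.0541 0.0888 0.0903] [660.  -18.6] [13.4 23.4] 14.965713500976562
  body+stopper 554 [660.  -19.2] [19.5 29.5] 15.5178861618042
w7 439 [0.0819 0.0891 0.0905] [660.1 -19. ] [13.5 23.9] 15.08776569366455
  body+stopper 657 [659.7 -18.8] [19.7 29.7] 15.694234848022461
```

View pics/w7.png

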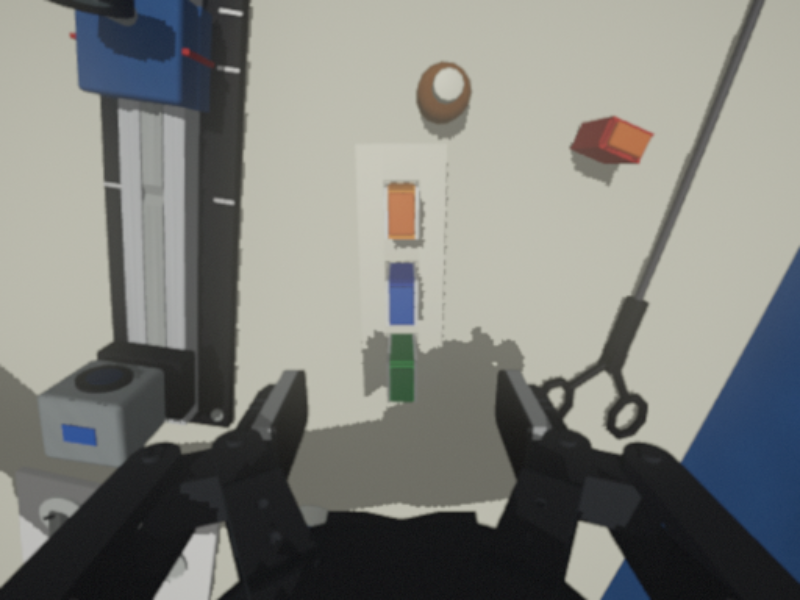

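The view shows the row lined up with the tool, amber at (402,210), and the rail pointers level with the middle line. The body measures 19.6 × 29.6 mm at (0.660, -0.019), yaw 15.5°, with the top at 0.090 as expected. Now I'll grasp and lift it.

```bash
python3 - <<'E'
from h import *
from bench import *
q=down(.270+np.pi/2); p=[.6598,-.0190]
manip.line_to(p+[.19],feed=.2,orientation=q); manip.line_to(p+[.046],feed=.12)
print("force",monitor.get_state()["force"])
manip.gripper_to(0.0); manip.dwell(.2)
s=monitor.get_state(); print(s["opening"],s["force"],s["eef_pos"])
manip.line_to(p+[.10],feed=.06); manip.line_to(p+[.17],feed=.15); manip.dwell(.2)
s=monitor.get_state(); print(s["time_s"],s["opening"],s["force"]); wrist("w8")
c=read_camera("side"); pickle.dump(c,open("pics/s8.pkl","wb"))
A=cv2.resize(cv2.imread("pics/w8.png"),(400,300)); B=cv2.resize(c["image"][100:280,150:390,::-1],(400,300)); cv2.imwrite("pics/g8.png",np.hstack([A,B]))
E
```

```text
force [0.84830828 0.02192538 0.29186373]
0.2274292163321677 [-0.64124431 -0.09043859  4.97344592] [ 0.66006345 -0.01896726  0.04638232]
18.125 0.22688346638329054 [-0.80322372  0.22405142 -0.80571221]
```

View pics/g8.png

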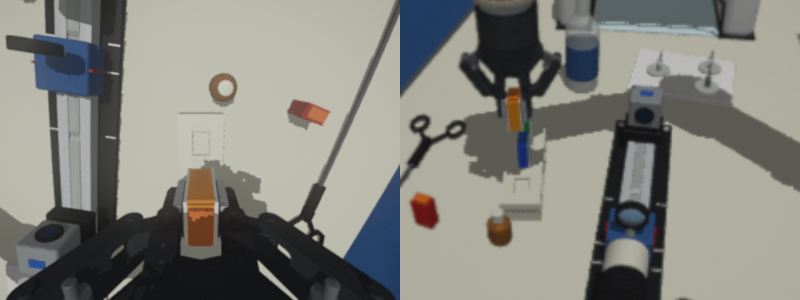

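The cell is held upright by its frosted faces and its well is empty. Blue and green still stand in the rack. Moving to the beam.

```bash
cat > m6.py <<'E'
from h import *
import sys
n=sys.argv[1]; c=pickle.load(open(f"pics/{n}.pkl","rb")); uv,P=cloud(c); I=c["image"][uv[:,1],uv[:,0]]; H=cv2.cvtColor(I[None],cv2.COLOR_RGB2HSV)[0]
s=P[:,:2]@U-(-.113); x=P[:,:2]@X-.4829
m=(H[:,0]>3)&(H[:,0]<22)&(H[:,1]>100)&(H[:,2]>60)&(abs(s)<.04)&(abs(x)<.03)&(P[:,2]>.06)
z=np.percentile(P[m,2],[2,50,98]); print(n,"amber",m.sum(),"z",z.round(4))
t=m&(P[:,2]>z[2]-.004); q=np.c_[x,s][t]*1e3; r=cv2.minAreaRect(q.astype(np.float32)); print("stopper top, beam frame mm",np.round(r[0],1),np.round(r[1],1),round(r[2],1))
e=m&(P[:,2]<z[2]-.008); print("below top: x,s,z pct",[np.percentile(a[e],[2,50,98]).round(4) for a in (x,s,P[:,2])] if e.any() else 0)
E
python3 - <<'E'
from h import *
from bench import *
o=down(YAW+np.pi/2)
manip.goto(railp(.4829,-.113,.19),o); manip.line_to(railp(.4829,-.113,.0785),feed=.1); manip.dwell(.3)
s=monitor.get_state(); e=np.array(s["eef_pos"]);print(s["time_s"],s["opening"],s["force"],e[:2]@X,e[:2]@U,e[2])
wrist("w9")
for n in("side","top"):
    c=read_camera(n); pickle.dump(c,open(f"pics/{n}9.pkl","wb"))
    if n=="side": B=cv2.resize(c["image"][120:300,210:360,::-1],(400,480),interpolation=cv2.INTER_CUBIC)
A=cv2.resize(cv2.imread("pics/w9.png"),(400,300)); A=cv2.copyMakeBorder(A,0,180,0,0,cv2.BORDER_CONSTANT); cv2.imwrite("pics/g9.png",np.hstack([A,B]))
E
for n in w9 side9 top9; do python3 m6.py $n; done; python3 m4.py w9
```

```text
20.5167 0.226716873951759 [-0.03272493 -0.1974986  -0.76044598] 0.4830272916147913 -0.11311150369910282 0.07876905074076586
w9 amber 3228 z [0.0739 0.1181 0.1229]
stopper top, beam frame mm [1.1 0.4] [15.  24.8] 0.5
below top: x,s,z pct [array([-0.0063,  0.0014,  0.0086]), array([0.013 , 0.0151, 0.0157]), array([0.071 , 0.0987, 0.1147])]
side9 amber 162 z [0.0723 0.1097 0.1243]
stopper top, beam frame mm [-0.8  3.8] [14.4 26.5] 1.4
below top: x,s,z pct [array([-0.0084, -0.0006,  0.0073]), array([0.0126, 0.0152, 0.0169]), array([0.0717, 0.0935, 0.1154])]
saddletop 8544 [-0.0482 -0.0264 -0.0021] [0.4511 0.482  0.5125] [0.057  0.0585 0.0602]
red 1629 [-0.1234 -0.1097 -0.0182] [0.4476 0.4843 0.5163] [0.0555 0.1219 0.1232]
ring 5275 [-0.0106 -0.0067  0.0008] [0.4604 0.4818 0.5025] [0.0809 0.1135 0.1184]
lines 129 [-0.0374 -0.0195 -0.0029] [0.4333 0.5257 0.5316] [0.0101 0.0118 0.0134]Traceback (most recent call last):
  File "m6.py", line 6, in <module>
    z=np.percentile(P[m,2],[2,50,98]); print(n,"amber",m.sum(),"z",z.round(4))
    return _quantile_unchecked(
        a, q, axis, out, overwrite_input, method, keepdims, weights)
    return _ureduce(a,
                    func=_quantile_ureduce_func,
    ...<5 lines>...
                    overwrite_input=overwrite_input,
                    method=method)
    r = func(a, **kwargs)
    result = _quantile(arr,
                       quantiles=q,
    ...<2 lines>...
                       out=out,
                       weights=wgt)
    slices_having_nans = np.isnan(arr[-1, ...])
                                  ~~~^^^^^^^^^
IndexError: index -1 is out of bounds for axis 0 with size 0
```

View pics/g9.png

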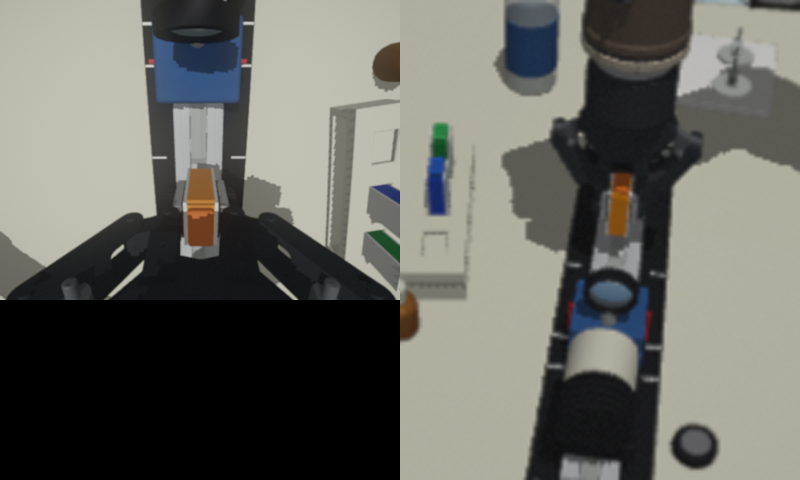

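The cell is centred: x is +1.1 mm by the wrist camera and -0.8 mm by the side camera. Its top at 0.1225 puts the centre at 0.095, yaw is within about 1.5°, and the carrier pointers sit on the middle line. I'll nudge it 0.5 mm in x and hand in.

```bash
python3 - <<'E'
from h import *
from bench import *
manip.line_to(railp(.4824,-.113,.0787),feed=.02); manip.dwell(.5)
s=monitor.get_state(); print(s["time_s"],s["opening"],s["force"],np.abs(s["joint_velocities"]).max())
manip.hand_in()
E
```

```text
21.4167 0.2250860682359136 [-0.1776921  -0.06666273 -0.38452488] 0.002438798283375124
the job is handed in; nothing more can be done
```

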